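# Seat a laminated blank in the drilling board's corner and hold it there

## Task

Clear the small plain offcut off the drilling board into the blue scrap tray, then bring the striped blank and press it into the corner of the board: standing flat on the plywood, long side flush against the aluminium fence and one end against the red stop. Finish while still holding it, pushing it firmly against fence and stop at the same time, as if for the drill; do not let go. Leave the sanding block, the glue bottle and the jar where they are.

Things in the scene. Friction and masses are not known exactly. Their poses are not given: they have to be found in the camera images.
- board: Fixed drilling board of waxed plywood, 200 (its x) x 260 (its y) x 12 mm thick, lying on the bench; origin at the centre of its underside. The fence stands along its far (+x) edge. Wood slides easily on board, fence and stop (friction about 0.2).
- fence: Fixed aluminium fence bar along the board's +x edge, 20 (x) x 260 (y) mm, standing 34 mm above the plywood; origin at the centre of its underside, on the plywood. Same axes as the board. Its working face looks to -x, 10 mm from the origin.
- stop: Fixed red stop block on the board, touching the fence, 45 (x) x 30 (y) mm, 50 mm high above the plywood, with a black knob 8 mm higher; origin at the centre of its underside, on the plywood. Same axes as the board; its place along the fence differs from time to time. Its working face looks to -y.
- stop_corner (a point): The inner corner, on the plywood's top (12 mm above the bench), where the fence's working face meets the stop's working face. Same axes as the board: the fence lies to +x of this point, the stop to +y, and the blank belongs to -x and -y of it.
- blank_center (a point): Centre of the loose striped blank of glued dark, pale and burgundy wood, 45 (x) x 120 (y) x 60 mm high, about 0.16 to 0.32 kg; its y axis runs along its length, z is up. It starts on the bench to the left or right of the board; the scrap tray is on the other side. Either end may go against the stop. When seated its upper 26 mm stay above the fence, its upper 10 mm above the stop.
- blank: The same blank; origin at the centre of its underside.
- offcut_center (a point): Centre of the loose small plain wooden offcut (light brown), 45 (x) x 30 (y) x 30 mm high, 30 g, lying on the board where the blank has to go, with finger room on both of its long sides (to its +y and -y).
- offcut: The same offcut; origin at the centre of its underside.
- tray_in (a point): Centre of the inner floor of the fixed open blue scrap tray, 130 x 130 x 45 mm high outside, walls 4 mm, floor about 4 mm.
- sander: Bystander: black sanding block with grey sole, 66 x 110 x 32 mm, on the bench; origin at the centre of its underside.
- glue: Bystander: standing yellow glue bottle, 58 mm across, 150 mm high; origin at the centre of its underside.
- jar: Bystander: standing cream jar with grey lid, 64 mm across, 75 mm high; origin at the centre of its underside.

How it is judged:
By the outcome, as a careful person would: the job done as asked, in the order asked, and still so for the second after the job is handed in, while the arm keeps its last pose, push and grip.
It also fails if it takes over 59 s, if anything falls off the work surface, if the arm or the gripper's body presses on something with over 40 N, if the wrist force passes 120 N, or if a joint passes its speed limit or range.

## Robot

A 6-joint arm with a two-finger parallel gripper is mounted at the origin on the work surface. World frame = base frame: x ahead of the robot, y to its left, z up, the work surface at z = 0. Lengths are in m, angles in degrees, forces in N, time in s.
With the tool pointing down it reaches from about 0.25 to 0.725 m from the base axis. Payload 9.7 kg.
Tool frame: the origin (TCP) lies at the very end of the fingers, on their centre line; the grasp point (between the pads) lies 19 mm behind it; z points along the fingers, y is the direction in which the jaws open and shut (so a half turn about z gives the same grasp; the last joint's range is limited). The gripper opens to 85 mm and grips with 20 to 120 N. Pads are 22 mm wide; open, the fingers measure 114 mm over their backs; the gripper's body (76 mm by 85 mm) begins 54 mm behind the grasp point. The pads swing forward as they close: fully open they stand 13 mm farther back than shut.
Start: joints at [76.318, 4.979, 10.078, 95.1, 0, 90], TCP at [0.13, 0.534, 0.231] pointing down, gripper open.
Joint ranges: [-179.16, 179.16], [-48.56, 103.87], [-65.8, 70.77], [-126.05, 130.52], [-82.76, 87.17], [-180, 180]. Speed limits (degrees/s): [127.2, 127.2, 147.25, 180, 180, 180].

## Interface

Orientations are given as [roll, pitch, yaw] about the fixed x, y, z axes, in that order (R = Rz(yaw) Ry(pitch) Rx(roll)).
In Python, from workcell import bot gives the robot as it stands. The module is installed in compiled form; this text tells all that it offers.
- The arm moves only by the tool step_arm, never from a script. Its arguments are lists of equal length, an entry for each row: "dr": the turn, a rotation vector about the tool's x, y, z in rad, a list of three; "xyz": the shift along the tool's x, y, z in units of 40 mm (1.0 is 40 mm), a list of three; "gripper": the opening, from 0 (shut) to 1 (fully open). In form: {"dr": [[wx, wy, wz], ...], "xyz": [[x, y, z], ...], "gripper": [gripper, ...]}. A call has exactly 8 rows; each row is the pose to reach, as a shift and turn from the pose commanded when the call began, along the tool's axes at that moment; what a row does not reach only later rows make up. A row lasts 1/10 s, in which the tool goes at most 50 mm and 8.59 degrees, less where a joint would pass 70% of its speed; a pose out of reach is approached as far as the arm can. A call with a gripper value outside its range is refused whole. The fingers move at their own pace and stop on an object; "squeeze" is the grip in N (left out, the last holds). Time passes only in rows, so rows that repeat a pose let the fingers close, or fill a call up. It gives the time, the measured TCP pose, the force and the opening at its end, in the units of the state.
- bot.get_obs(): the state, without advancing time (a new reading comes with each control period).
- bot.camera(name): name is "scene" or "top"; returns a dict with "image" (384x512x3 uint8, red, green, blue), "camera_matrix" (3x3 intrinsics, pixels), "R" (3x3) and "t" (3): a world point X has camera coordinates R X + t. Camera axes: x right, y down, z forward; pixel columns grow to the right and rows downward; lengths in m; the calibration is good to about 2 mm. A picture is of the moment at which its call begins. There is no depth.
- bot.job_done(): hands the job in, once; it reports no verdict.
Trained networks look in a picture, given as the dict that the camera call returned (one of the last four; its "shot" number tells which), for a name from the list of things; names that differ only in an ending like _2 or _b are one class to them, and where a whole thing is asked for, a point or a joint stands for the part that bears it (a point fixed in the world has none). Each returns a list of dicts, best first, with "p" (0 to 1); they miss things now and then, are a little off and sometimes report something else, mostly with a low value. They report only what shows in the picture. A call takes as long as a camera call.
- bot.regions_of(picture, thing): "region" (384x512 bool, what is visible of it) and "box" ([centre column, centre row, width, height] in pixels, round what is visible of it).
The state is a dict: "time": time; "q": joint angles; "qd": joint speeds; "joint_efforts": joint torques, N m; "ee_pos": TCP position; "tcp_rot": TCP orientation; "wrist_force": force on the tool from outside, world axes, zero at the start; "torque": the same for the moment, N m; "opening": finger opening in m.
Only numpy, scipy, OpenCV 4.12 (cv2) and the standard library are available. Lean on these libraries where they do the work, as an engineer would, in place of code of your own. Each camera call takes 0.05 s, during which the arm holds its last target.

## Working session

There is one attempt and no reset: what is moved stays moved. The work goes in short steps, Python scripts to look and compute and a tool call to move; the robot and the scene stay as the last step left them, time stands still between calls to the robot, and variables do not carry over. Pictures are saved under pics/ and viewed, and the job is handed in when it is done.

Besides the shell and the picture viewer there is one more tool, called after "Request:" by a JSON object that holds its "api" and its "payload". step_arm: Moves the arm, as the interface text tells. Its arguments: {"type":"object","properties":{"dr":{"type":"array"},"xyz":{"type":"array"},"gripper":{"type":"array"},"squeeze":{"type":"number"}},"required":["dr","xyz","gripper"]}

```bash
mkdir -p pics
cat > h.py <<'E'
import numpy as np, cv2, pickle
from workcell import bot
def ray(c,uv):
    K=c["camera_matrix"];R=c["R"];t=np.array(c["t"]).ravel()
    d=R.T@np.linalg.inv(K)@np.array([uv[0],uv[1],1.]);o=-R.T@t
    return o,d
def onz(c,uv,z):
    o,d=ray(c,uv);return o+d*(z-o[2])/d[2]
def proj(c,X):
    p=np.array(c["R"])@np.array(X)+np.array(c["t"]).ravel();p=c["camera_matrix"]@p;return p[:2]/p[2]
E
python3 - <<'E'
from h import *
print(bot.get_obs())
for n in ["top","scene"]:
    c=bot.camera(n)
    cv2.imwrite(f"pics/{n}0.png",cv2.resize(c["image"][:,:,::-1],(768,576),interpolation=cv2.INTER_CUBIC))
    pickle.dump(c,open(f"{n}0.pkl","wb"))
    print(n,"cam pos",-np.array(c["R"]).T@np.array(c["t"]).ravel())
    for th in ["board","fence","stop","blank","offcut","tray_in","sander","glue","jar"]:
        try:
            r=bot.regions_of(c,th)
            for k in r[:2]: 
                print(th,round(k["p"],2),np.round(k["box"],1),cv2.minAreaRect(np.argwhere(k["region"])[:,::-1].astype(np.float32)))
        except Exception as e: print(th,e)
E
```

```text
{'time': 0.0, 'q': array([7.63168284e+01, 5.00925189e+00, 1.00342299e+01, 9.50984733e+01,
       1.41015209e-03, 9.00004779e+01]), 'qd': array([ 0.00582573,  0.05134471, -0.03146304, -0.08598678, -0.0540874 ,
        0.00867677]), 'joint_efforts': array([ 1.46108387e-04, -5.20385242e+01,  4.64803398e+01,  1.58760336e-02,
       -1.00703908e-04, -1.25753989e-06]), 'ee_pos': array([0.13004401, 0.53417337, 0.23059879]), 'tcp_rot': array([-1.79926505e+02, -1.40953786e-03,  1.66316349e+02]), 'wrist_force': array([ 0.52135651, -0.33463832, -0.26854669]), 'torque': array([-0.03410881,  0.05075931,  0.01518499]), 'opening': 0.08537013537161565}
top cam pos [0.45244654 0.00935715 1.08098184]
board 0.79 [249.2 165.8 108.2  87. ] ((250.37258911132812, 166.8874053955078), (76.1429443359375, 97.51414489746094), 82.64761352539062)
fence 0.75 [245.1 133.8 100.1  17.6] ((246.11642456054688, 134.4081573486328), (10.808965682983398, 97.3824234008789), 82.69424438476562)
stop 0.62 [222.7 148.9  10.7  22.9] ((221.8811798095703, 148.192626953125), (18.46929168701172, 11.135895729064941), 84.8055725097656
[... 1939 characters left out ...]
2207)
offcut 0.6 [163.2 345.9  40.4  44.8] ((162.14706420898438, 343.5882873535156), (50.68994140625, 37.350486755371094), 75.96376037597656)
tray_in 0.63 [339.6 143.   71.   53.6] ((339.20587158203125, 141.32351684570312), (45.89337921142578, 63.03860092163086), 66.50143432617188)
tray_in 0.36 [273.9 232.9 139.5 108.4] ((277.098876953125, 222.90103149414062), (83.12672424316406, 124.8840560913086), 48.14495849609375)
sander 0.7 [241.2 166.6  45.8  35.9] ((240.6319580078125, 166.67074584960938), (26.651914596557617, 44.419857025146484), 52.30575942993164)
jar 0.88 [163.6 342.6  41.9  47.7] ((162.06900024414062, 343.67242431640625), (50.694828033447266, 38.253238677978516), 68.19859313964844)
```

View pics/top0.png

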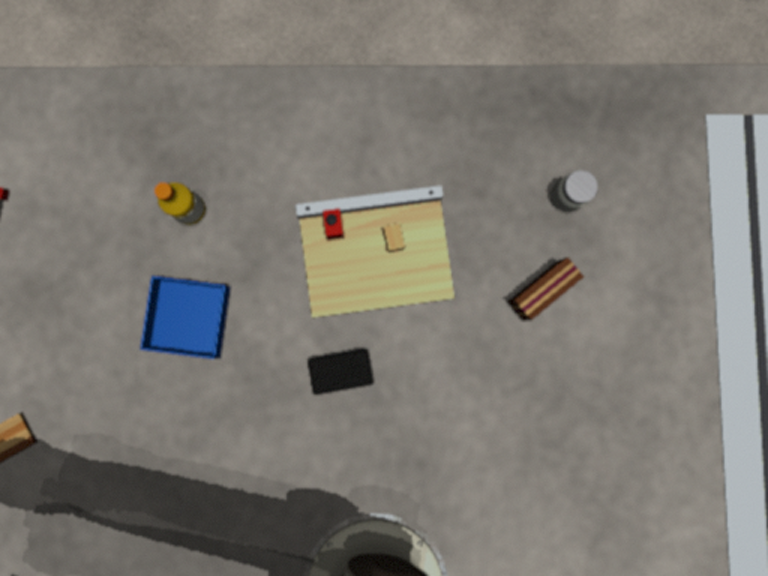

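View pics/scene0.png

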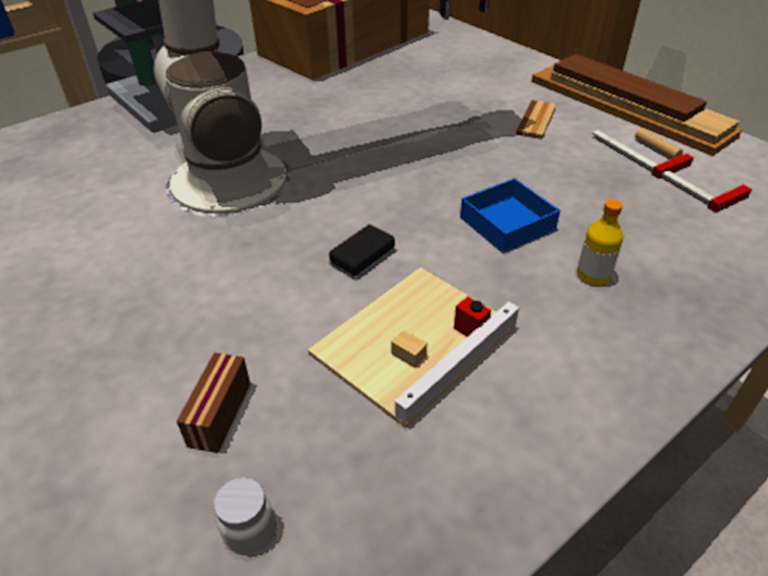

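The top view shows the board at about (375,255) of 768x576, with the red stop at (333,224), the offcut at (394,237) and the striped blank at (548,290). The tray is at (187,318). Next I fit box models to both views.

```bash
cat > fit.py <<'E'
from h import *
from scipy.optimize import minimize
S=8
def box(p,d,z0):
    x,y,a=p;c,s=np.cos(a),np.sin(a);P=[]
    for i in(-.5,.5):
        for j in(-.5,.5):
            for k in(0,1):
                u,v=i*d[0],j*d[1];P.append([x+c*u-s*v,y+s*u+c*v,z0+k*d[2]])
    return np.array(P)
def hullmask(c,P,shape,off):
    q=np.array([proj(c,X) for X in P])-off
    h=cv2.convexHull(((q+.5)*S).astype(np.float32))
    m=np.zeros((shape[0]*S,shape[1]*S),np.uint8);cv2.fillConvexPoly(m,np.round(h).astype(np.int32),1)
    return cv2.resize(m.astype(np.float32),(shape[1],shape[0]),interpolation=cv2.INTER_AREA)
def fit(obs,d,z0,p0):
    data=[]
    for c,m in obs:
        ys,xs=np.where(m);o=np.array([xs.min()-25,ys.min()-25]);o=np.maximum(o,0)
        sub=m[o[1]:ys.max()+25,o[0]:xs.max()+25].astype(np.float32);data.append((c,sub,o))
    def f(p):
        P=box(p,d,z0);return sum(1-np.minimum(a,b).sum()/np.maximum(a,b).sum() for c,b,o in data for a in[hullmask(c,P,b.shape,o)])
    best=None
    for da in(-.3,-.1,.1,.3):
        p=np.array(p0)+[0,0,da]
        r=minimize(f,p,method="Nelder-Mead",options=dict(initial_simplex=p+np.array([[0,0,0],[.015,0,0],[0,.015,0],[0,0,.2]]),xatol=1e-4,fatol=1e-4,maxiter=200))
        if best is None or r.fun<best.fun:best=r
    return best.x,best.fun
def overlay(c,boxes,name,crop=None,k=4):
    im=cv2.resize(c["image"][:,:,::-1],None,fx=k,fy=k,interpolation=cv2.INTER_NEAREST)
    for P,col in boxes:
        q=[tuple(int(v) for v in np.round((proj(c,X)+.5)*k)) for X in P]
        for a in range(8):
            for b in(1,2,4):
                if not a&b: cv2.line(im,q[a],q[a|b],col,1)
    if crop: x0,y0,x1,y1=[v*k for v in crop];im=im[y0:y1,x0:x1]
    cv2.imwrite(name,im)
E
cat > run1.py <<'E'
from fit import *
cs={n:bot.camera(n) for n in("top","scene")}
pickle.dump(cs,open("cs0.pkl","wb"))
def reg(c,th): 
    r=bot.regions_of(c,th); return r[0]["region"] if r else None
def go(th,d,z0,p0,names=("top","scene")):
    ms={n:reg(cs[n],th) for n in names}
    out={}
    for sel in (("top",),("scene",),names):
        if any(n not in ms or ms[n] is None for n in sel): continue
        p,e=fit([(cs[n],ms[n]) for n in sel],d,z0,p0);print(th,sel,np.round(p[:2],4),round(np.degrees(p[2]),1),round(e,3));out[sel]=p
    return p
g=lambda uv,z:onz(cs["top"],uv,z)[:2]
B={}
B["blank"]=go("blank",(.045,.12,.06),0,[*g((364,192),.03),.5])
B["offcut"]=go("offcut",(.045,.03,.03),.012,[*g((262.5,158),.03),.13])
B["fence"]=go("fence",(.02,.26,.034),.012,[*g((246,134),.04),.13])
B["stop"]=go("stop",(.045,.03,.05),.012,[*g((222,148),.05),.13])
B["tray"]=go("tray_in",(.13,.13,.045),0,[*g((123,211),.03),-.1])
B["sander"]=go("sander",(.066,.11,.032),0,[*g((228,247),.03),.1])
pickle.dump(B,open("B.pkl","wb"))
D=dict(blank=((.045,.12,.06),0),offcut=((.045,.03,.03),.012),fence=((.02,.26,.034),.012),stop=((.045,.03,.05),.012),tray=((.13,.13,.045),0))
bx=[(box(B[k],*D[k]),(255,0,255)) for k in D]
overlay(cs["top"],bx,"pics/ot0.png",(195,115,395,220))
overlay(cs["scene"],bx,"pics/os0.png",(110,160,310,310))
for n,t in (("glue",.15),("jar",.075)):
    r=bot.regions_of(cs["top"],n); print(n,g(r[0]["box"][:2],t/2))
E
python3 run1.py
```

```text
blank ('top',) [ 0.5247 -0.3066] 38.6 0.044
blank ('scene',) [ 0.5194 -0.3064] 37.7 0.047
blank ('top', 'scene') [ 0.5241 -0.3071] 38.5 0.147
offcut ('top',) [ 0.6234 -0.0377] 11.9 0.12
offcut ('scene',) [ 0.6165 -0.0379] 7.9 0.101
offcut ('top', 'scene') [ 0.6204 -0.0387] 11.9 0.341
fence ('top',) [0.6846 0.0031] 7.0 0.117
fence ('scene',) [0.6799 0.0044] 7.5 0.077
fence ('top', 'scene') [0.6833 0.0035] 7.0 0.319
stop ('top',) [0.6417 0.0678] 8.1 0.125
stop ('scene',) [0.6367 0.0689] 18.7 0.21
stop ('top', 'scene') [0.6398 0.0674] 9.0 0.377
tray_in ('top',) [0.482  0.3299] -8.5 0.04
tray_in ('scene',) [0.4774 0.33  ] -7.5 0.026
tray_in ('top', 'scene') [0.4801 0.3297] -7.9 0.09
sander ('top',) [0.3852 0.0577] 10.2 0.049
sander ('scene',) [0.3795 0.0593] 11.7 0.125
sander ('top', 'scene') [0.3842 0.0575] 9.9 0.2
glue [0.67561494 0.33443261]
jar [ 0.70010337 -0.36137053]
```

View overlays.

Run:
```python
from fit import *
cs=pickle.load(open("cs0.pkl","rb"));B=pickle.load(open("B.pkl","rb"))
print(cs["top"]["camera_matrix"],cs["scene"]["camera_matrix"])
a=cv2.imread("pics/ot0.png");b=cv2.imread("pics/os0.png");print(a.shape,b.shape)
```

```text
[[396.20660401   0.         251.23609373]
 [  0.         396.20660401 191.99188547]
 [  0.           0.           1.        ]] [[419.21221424   0.         256.9915905 ]
 [  0.         419.21221424 197.89785625]
 [  0.           0.           1.        ]]
(420, 800, 3) (600, 800, 3)
```

View pics/ot0.png

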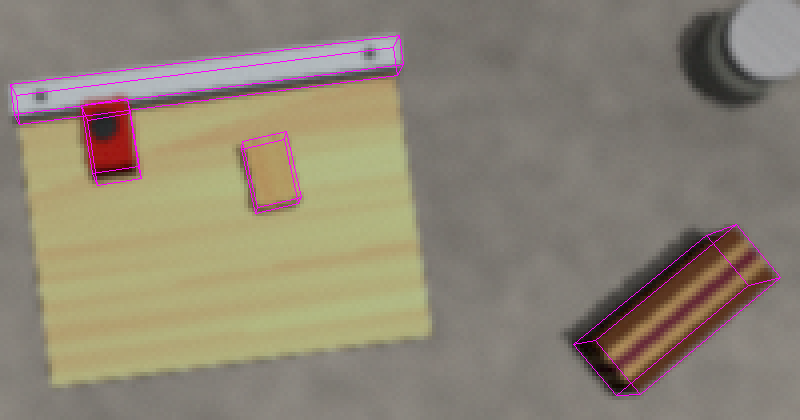

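View pics/os0.png

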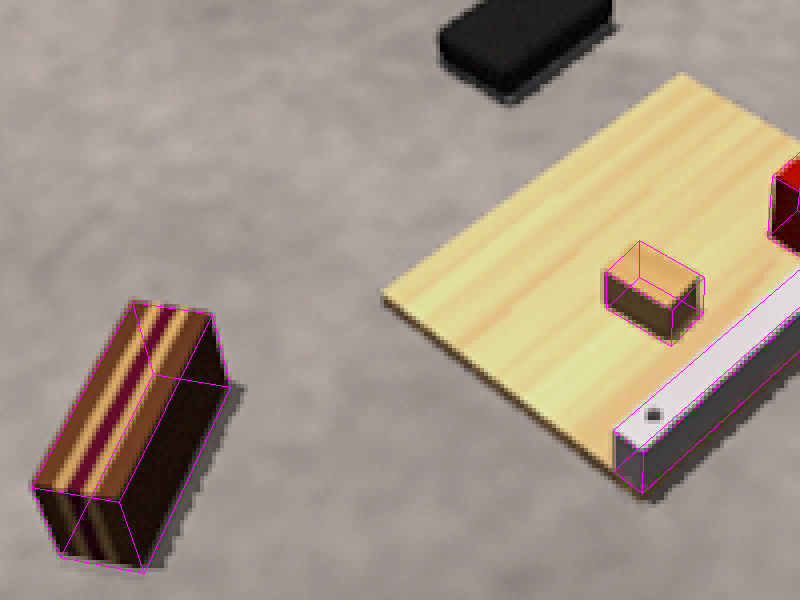

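The overlays fit well. Both cameras agree to about ±2 mm, with the board's yaw near 7.2° and the blank's near 38°. I add a move helper and start with the offcut.

```bash
cat > mv.py <<'E'
from h import *
from scipy.spatial.transform import Rotation as Ro
def mv(x,y,z,psi,base=None):
    o=bot.get_obs()
    p=o["ee_pos"];R=Ro.from_euler("xyz",o["tcp_rot"],degrees=True)
    T=Ro.from_euler("xyz",[180,0,psi],degrees=True)
    d=R.inv().apply(np.array([x,y,z])-p)/.04
    w=(R.inv()*T).as_rotvec()
    print("t",round(o["time"],2),"p",np.round(p,4),"rot",np.round(o["tcp_rot"],1),"q",np.round(o["q"],0),"F",np.round(o["wrist_force"],1),"open",round(o["opening"],4))
    print("xyz",np.round(d,3),"dr",np.round(w,3))
E
python3 -c "
from mv import *
mv(.62,-.038,.15,190)"
```

```text
t 1.8 p [0.1301 0.5344 0.2313] rot [180.    0.  166.3] q [76.  5. 10. 95. -0. 90.] F [0.6 1.  0.3] open 0.0852
xyz [-15.285 -11.007   2.032] dr [ 0.     0.    -0.413]
```

Request:
{"api": "step_arm", "payload": {"dr": [[0,0,-0.1],[0,0,-0.2],[0,0,-0.3],[0,0,-0.413],[0,0,-0.413],[0,0,-0.413],[0,0,-0.413],[0,0,-0.413]], "xyz": [[-15.28,-11.0,0],[-15.28,-11.0,0],[-15.28,-11.0,0],[-15.28,-11.0,0],[-15.28,-11.0,0],[-15.28,-11.0,0],[-15.28,-11.0,1],[-15.28,-11.0,2]], "gripper": [1,1,1,1,1,1,1,1], "squeeze": 40}}

```text
time: 2.6
ee_pos: [0.3908, 0.2297, 0.2184]
tcp_rot: [180.0, 0.1, -170.0]
wrist_force: [0.2, 1.4, -0.5]
opening: 0.0851
```

```bash
python3 -c "
from mv import *
mv(.62,-.038,.12,190)"
```

```text
t 2.6 p [0.3908 0.2297 0.2184] rot [ 1.8e+02  1.0e-01 -1.7e+02] q [30. -9. -5. 94.  0. 20.] F [ 0.2  1.4 -0.5] open 0.0851
xyz [-4.479 -7.586  2.463] dr [ 0.001  0.002 -0.   ]
```

Request:
{"api": "step_arm", "payload": {"dr": [[0,0,0],[0,0,0],[0,0,0],[0,0,0],[0,0,0],[0,0,0],[0,0,0],[0,0,0]], "xyz": [[-4.48,-7.59,2.4],[-4.48,-7.59,2.4],[-4.48,-7.59,2.4],[-4.48,-7.59,2.4],[-4.48,-7.59,2.4],[-4.48,-7.59,2.4],[-4.48,-7.59,2.4],[-4.48,-7.59,2.4]], "gripper": [1,1,1,1,1,1,1,1]}}

```text
time: 3.4
ee_pos: [0.6199, -0.0401, 0.1191]
tcp_rot: [-180.0, -0.1, -170.2]
wrist_force: [-1.5, -0.1, -0.4]
opening: 0.0854
```

```bash
python3 -c "
from mv import *
mv(.62,-.038,.022,190)"
```

```text
t 3.4 p [ 0.6199 -0.0401  0.1191] rot [-1.800e+02 -1.000e-01 -1.702e+02] q [ -4.  14.   8.  84.  -0. -13.] F [-1.5 -0.1 -0.4] open 0.0854
xyz [-0.016  0.051  2.428] dr [-0.    -0.002 -0.003]
```

Request:
{"api": "step_arm", "payload": {"dr": [[0,0,0],[0,0,0],[0,0,0],[0,0,0],[0,0,0],[0,0,0],[0,0,0],[0,0,0]], "xyz": [[0,0.05,0.8],[0,0.05,1.6],[0,0.05,2.2],[0,0.05,2.55],[0,0.05,2.55],[0,0.05,2.55],[0,0.05,2.55],[0,0.05,2.55]], "gripper": [1,1,1,1,1,0,0,0], "squeeze": 40}}

```text
time: 4.2
ee_pos: [0.6191, -0.0346, 0.0212]
tcp_rot: [-180.0, 0.1, -170.0]
wrist_force: [-1.0, -0.1, -0.6]
opening: 0.044
```

Request:
{"api": "step_arm", "payload": {"dr": [[0,0,0],[0,0,0],[0,0,0],[0,0,0],[0,0,0],[0,0,0],[0,0,0],[0,0,0]], "xyz": [[0,0,0],[0,0,0],[0,0,0],[0,0,0],[0,0,-0.5],[0,0,-1.5],[0,0,-2.5],[0,0,-2.5]], "gripper": [0,0,0,0,0,0,0,0]}}

```text
time: 5.0
ee_pos: [0.6207, -0.0348, 0.126]
tcp_rot: [-179.9, 0.5, -170.0]
wrist_force: [1.5, 0.6, 0.7]
opening: 0.0292
```

```bash
python3 -c "
from mv import *
mv(.479,.330,.12,190)
c=bot.camera('scene');cv2.imwrite('pics/s1.png',c['image'][:,:,::-1])"
```

```text
t 5.0 p [ 0.6207 -0.0348  0.126 ] rot [-179.9    0.5 -170. ] q [ -3.  13.   8.  84.   0. -13.] F [1.5 0.6 0.7] open 0.0292
xyz [1.909 9.596 0.115] dr [-0.002  0.008 -0.   ]
```

View pics/s1.png

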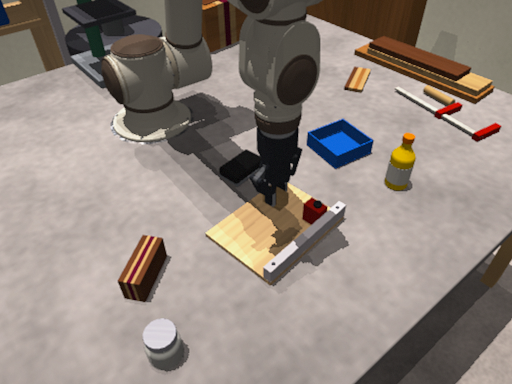

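Offcut held (opening 29 mm) and seen between the fingers at about (275,193). Now to the tray.

Request:
{"api": "step_arm", "payload": {"dr": [[0,0,0],[0,0,0.1],[0,0,0.2],[0,0,0.3],[0,0,0.3],[0,0,0.3],[0,0,0.3],[0,0,0.3]], "xyz": [[1.91,9.6,0.1],[1.91,9.6,0.1],[1.91,9.6,0.1],[1.91,9.6,0.1],[1.91,9.6,0.1],[1.91,9.6,0.1],[1.91,9.6,0.1],[1.91,9.6,0.1]], "gripper": [0,0,0,0,0,0,0,0]}}

```text
time: 5.85
ee_pos: [0.4747, 0.3322, 0.1142]
tcp_rot: [-179.9, -0.1, 172.8]
wrist_force: [1.6, 0.1, -0.6]
opening: 0.0292
```

```bash
python3 -c "
from mv import *
mv(.479,.330,.03,172)"
```

```text
t 5.85 p [0.4747 0.3322 0.1142] rot [-1.799e+02 -1.000e-01  1.728e+02] q [35.  8.  1. 83.  0. 42.] F [ 1.6  0.1 -0.6] open 0.0292
xyz [-0.116 -0.038  2.105] dr [-0.001 -0.001  0.015]
```

Request:
{"api": "step_arm", "payload": {"dr": [[0,0,0],[0,0,0],[0,0,0],[0,0,0],[0,0,0],[0,0,0],[0,0,0],[0,0,0]], "xyz": [[-0.1,0,0.8],[-0.1,0,1.6],[-0.1,0,2.2],[-0.1,0,2.45],[-0.1,0,2.45],[-0.1,0,2.45],[-0.1,0,2.45],[-0.1,0,2.45]], "gripper": [0,0,0,0,0,0,0.55,0.55]}}

```text
time: 6.65
ee_pos: [0.4811, 0.3301, 0.019]
tcp_rot: [179.9, 0.1, 172.8]
wrist_force: [-0.7, 0.4, -0.2]
opening: 0.0466
```

Request:
{"api": "step_arm", "payload": {"dr": [[0,0,0],[0,0,0],[0,0,0],[0,0,0],[0,0,0],[0,0,0],[0,0,0],[0,0,0]], "xyz": [[0,0,0],[0,0,0],[0,0,-0.8],[0,0,-1.8],[0,0,-2.8],[0,0,-3.4],[0,0,-3.4],[0,0,-3.4]], "gripper": [0.55,0.55,0.55,0.55,0.55,1,1,1]}}

```text
time: 7.45
ee_pos: [0.4807, 0.3299, 0.1538]
tcp_rot: [180.0, 0.0, 172.8]
wrist_force: [0.3, -0.8, -0.6]
opening: 0.0851
```

```bash
python3 -c "
from mv import *
mv(.522,-.3065,.16,128.2)
for n in ('scene','top'):
    c=bot.camera(n);cv2.imwrite('pics/%s2.png'%n,c['image'][:,:,::-1])"
```

```text
t 7.45 p [0.4807 0.3299 0.1538] rot [180.    0.  172.8] q [34.  9.  5. 87. -0. 42.] F [ 0.3 -0.8 -0.6] open 0.0851
xyz [ -3.022 -15.655  -0.161] dr [0.001 0.    0.778]
```

View pics/scene2.png

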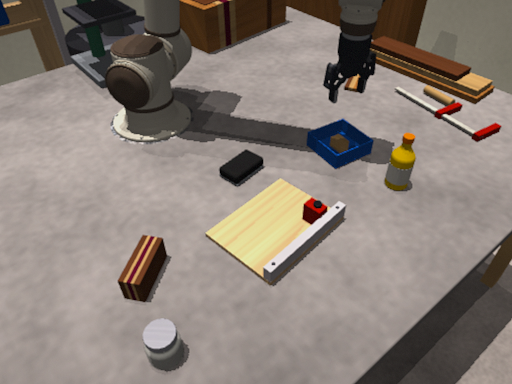

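View pics/top2.png

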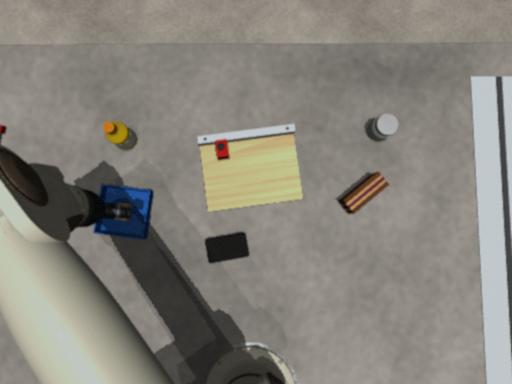

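The offcut is in the tray at scene (339,143). Moving to the blank.

Request:
{"api": "step_arm", "payload": {"dr": [[0,0,0.1],[0,0,0.2],[0,0,0.3],[0,0,0.4],[0,0,0.5],[0,0,0.6],[0,0,0.7],[0,0,0.778]], "xyz": [[-3.02,-15.66,0],[-3.02,-15.66,0],[-3.02,-15.66,0],[-3.02,-15.66,0],[-3.02,-15.66,0],[-3.02,-15.66,0],[-3.02,-15.66,0],[-3.02,-15.66,0]], "gripper": [1,1,1,1,1,1,1,1]}}

```text
time: 8.35
ee_pos: [0.5055, -0.0713, 0.1524]
tcp_rot: [-179.9, -0.1, 128.0]
wrist_force: [0.9, 0.5, -0.3]
opening: 0.0854
```

```bash
python3 -c "
from mv import *
mv(.522,-.3065,.12,128.2)"
```

```text
t 8.35 p [ 0.5055 -0.0713  0.1524] rot [-1.799e+02 -1.000e-01  1.280e+02] q [-8. -1. -5. 86.  0. 44.] F [ 0.9  0.5 -0.3] open 0.0854
xyz [-4.89  -3.293  0.807] dr [-0.001 -0.001 -0.004]
```

Request:
{"api": "step_arm", "payload": {"dr": [[0,0,0],[0,0,0],[0,0,0],[0,0,0],[0,0,0],[0,0,0],[0,0,0],[0,0,0]], "xyz": [[-4.85,-3.25,0.8],[-4.85,-3.25,0.8],[-4.85,-3.25,0.8],[-4.85,-3.25,0.8],[-4.85,-3.25,0.8],[-4.85,-3.25,0.8],[-4.85,-3.25,0.8],[-4.85,-3.25,0.8]], "gripper": [1,1,1,1,1,1,1,1]}}

```text
time: 9.15
ee_pos: [0.524, -0.3012, 0.1211]
tcp_rot: [-180.0, -0.1, 128.3]
wrist_force: [-0.8, -0.1, 0.6]
opening: 0.0856
```

```bash
python3 -c "
from mv import *
mv(.522,-.3065,.0365,128.2)"
```

```text
t 9.15 p [ 0.524  -0.3012  0.1211] rot [-1.800e+02 -1.000e-01  1.283e+02] q [-30.  12.   5.  84.   0.  22.] F [-0.8 -0.1  0.6] open 0.0856
xyz [-0.076 -0.119  2.114] dr [-0.    -0.001  0.001]
```

Request:
{"api": "step_arm", "payload": {"dr": [[0,0,0],[0,0,0],[0,0,0],[0,0,0],[0,0,0],[0,0,0],[0,0,0],[0,0,0]], "xyz": [[-0.06,-0.12,0.8],[-0.06,-0.12,1.6],[-0.06,-0.12,2.08],[-0.06,-0.12,2.08],[-0.06,-0.12,2.08],[-0.06,-0.12,2.08],[-0.06,-0.12,2.08],[-0.06,-0.12,2.08]], "gripper": [1,1,1,1,1,1,1,1]}}

```text
time: 9.95
ee_pos: [0.5225, -0.3073, 0.0396]
tcp_rot: [180.0, 0.1, 128.2]
wrist_force: [0.2, -0.3, -0.5]
opening: 0.0852
```

```bash
python3 -c "
from mv import *
mv(.522,-.3065,.036,128.2)
c=bot.camera('scene');cv2.imwrite('pics/s3.png',cv2.resize(c['image'][200:330,80:260,::-1],None,fx=4,fy=4))"
```

```text
t 9.95 p [ 0.5225 -0.3073  0.0396] rot [1.800e+02 1.000e-01 1.282e+02] q [-30.  13.  -2.  75.  -0.  21.] F [ 0.2 -0.3 -0.5] open 0.0852
xyz [0.022 0.003 0.09 ] dr [0.001 0.002 0.   ]
```

View pics/s3.png

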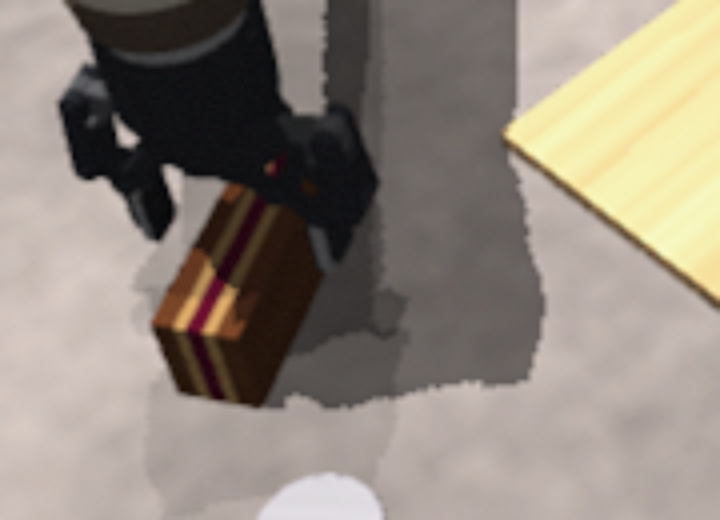

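Request:
{"api": "step_arm", "payload": {"dr": [[0,0,0],[0,0,0],[0,0,0],[0,0,0],[0,0,0],[0,0,0],[0,0,0],[0,0,0]], "xyz": [[0.02,0,0.11],[0.02,0,0.11],[0.02,0,0.11],[0.02,0,0.11],[0.02,0,0.11],[0.02,0,0.11],[0.02,0,0.11],[0.02,0,0.11]], "gripper": [1,1,0,0,0,0,0,0], "squeeze": 90}}

```text
time: 10.8
ee_pos: [0.5217, -0.3065, 0.0345]
tcp_rot: [180.0, 0.0, 128.2]
wrist_force: [-0.2, 0.9, 4.0]
opening: 0.0434
```

Request:
{"api": "step_arm", "payload": {"dr": [[0,0,0],[0,0,0],[0,0,0],[0,0,0],[0,0,0],[0,0,0],[0,0,0],[0,0,0]], "xyz": [[0,0,0],[0,0,0],[0,0,-0.3],[0,0,-0.7],[0,0,-1.2],[0,0,-1.7],[0,0,-1.7],[0,0,-1.7]], "gripper": [0,0,0,0,0,0,0,0]}}

```text
time: 11.6
ee_pos: [0.5213, -0.3064, 0.1017]
tcp_rot: [-180.0, -0.0, 128.2]
wrist_force: [0.2, 0.2, -2.5]
opening: 0.0435
```

```bash
python3 -c "
from mv import *
mv(.61,-.05,.105,97.2)
c=bot.camera('scene');cv2.imwrite('pics/s4.png',cv2.resize(c['image'][180:310,80:260,::-1],None,fx=4,fy=4))"
```

```text
t 11.6 p [ 0.5213 -0.3064  0.1017] rot [-180.    -0.   128.2] q [-30.  12.   3.  82.  -0.  21.] F [ 0.2  0.2 -2.5] open 0.0435
xyz [ 3.666  5.707 -0.083] dr [-0.    -0.     0.541]
```

View pics/s4.png

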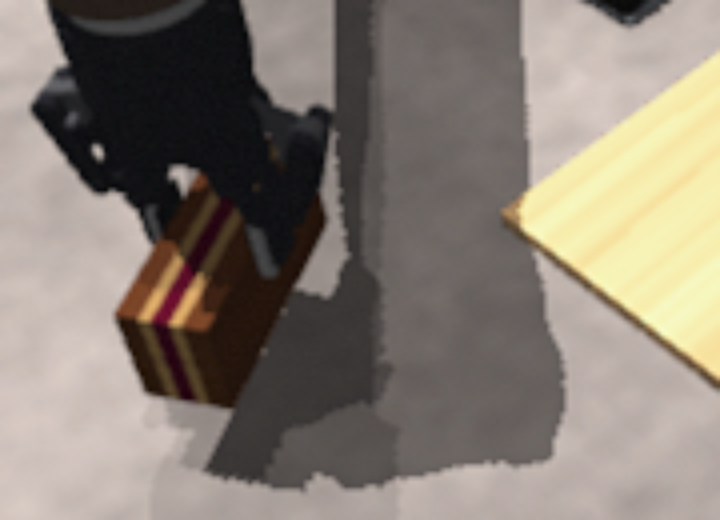

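The blank is held and level (about 0.25 kg). I take it over the board, short of the corner.

```bash
python3 -c "
from mv import *
mv(.629,-.034,.105,97.2)"
```

```text
t 11.65 p [ 0.521  -0.3062  0.1009] rot [-1.800e+02 -1.000e-01  1.282e+02] q [-30.  12.   3.  82.  -0.  21.] F [ 0.3  0.9 -2.9] open 0.0436
xyz [ 3.677  6.331 -0.101] dr [-0.001 -0.001  0.541]
```

Request:
{"api": "step_arm", "payload": {"dr": [[0,0,0.05],[0,0,0.12],[0,0,0.2],[0,0,0.28],[0,0,0.36],[0,0,0.44],[0,0,0.5],[0,0,0.541]], "xyz": [[0.3,0.5,-0.2],[0.8,1.4,-0.2],[1.4,2.4,-0.2],[2.0,3.4,-0.2],[2.5,4.3,-0.2],[3.0,5.2,-0.2],[3.4,5.9,-0.2],[3.68,6.33,-0.2]], "gripper": [0,0,0,0,0,0,0,0]}}

```text
time: 12.45
ee_pos: [0.6292, -0.0316, 0.1081]
tcp_rot: [-179.9, -0.0, 97.2]
wrist_force: [-0.5, -1.2, -2.3]
opening: 0.0434
```

```bash
python3 -c "
from mv import *
mv(.629,-.034,.052,97.2)"
```

```text
t 12.45 p [ 0.6292 -0.0316  0.1081] rot [-179.9   -0.    97.2] q [-3. 15.  8. 83.  0. 80.] F [-0.5 -1.2 -2.3] open 0.0434
xyz [-0.059 -0.009  1.402] dr [-0.002 -0.001 -0.   ]
```

Request:
{"api": "step_arm", "payload": {"dr": [[0,0,0],[0,0,0],[0,0,0],[0,0,0],[0,0,0],[0,0,0],[0,0,0],[0,0,0]], "xyz": [[0,0,0.4],[0,0,0.8],[0,0,1.2],[0,0,1.4],[0,0,1.4],[0,0,1.4],[0,0,1.4],[0,0,1.4]], "gripper": [0,0,0,0,0,0,0,0]}}

```text
time: 13.25
ee_pos: [0.6298, -0.0342, 0.055]
tcp_rot: [179.9, 0.0, 97.2]
wrist_force: [0.1, -0.0, -2.5]
opening: 0.043
```

```bash
cat > look.py <<'E'
from mv import *
import sys
n=sys.argv[1]
cs=bot.camera('scene'),bot.camera('top')
pickle.dump(cs,open(n+'.pkl','wb'))
cv2.imwrite(f'pics/{n}s.png',cv2.resize(cs[0]['image'][160:290,190:370,::-1],None,fx=4,fy=4))
cv2.imwrite(f'pics/{n}t.png',cv2.resize(cs[1]['image'][105:225,180:330,::-1],None,fx=4,fy=4))
E
python3 look.py a1; python3 -c "
from mv import *
mv(.629,-.034,.0465,97.2)"
```

```text
t 13.35 p [ 0.6296 -0.0342  0.0547] rot [179.9   0.   97.2] q [-3. 16.  3. 77. -0. 80.] F [ 0.7 -0.4 -2.5] open 0.0435
xyz [ 0.007 -0.015  0.205] dr [0.001 0.    0.   ]
```

View pics/a1s.png

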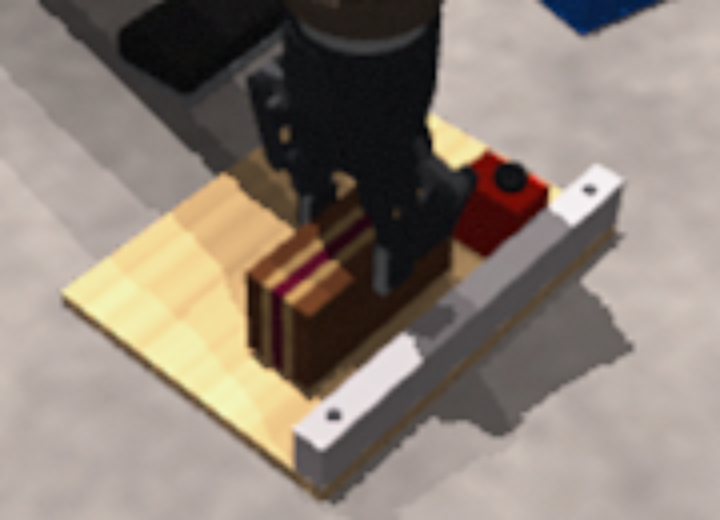

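View pics/a1t.png

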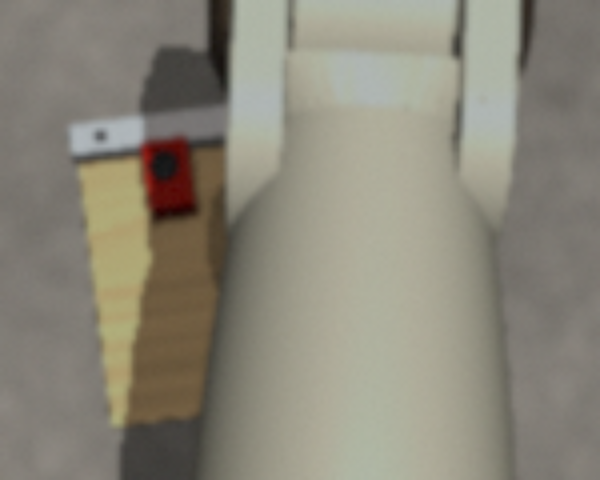

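The blank hovers upright over the free plywood, parallel to the fence with gaps to fence and stop. The wrist hides it in the top view. Lowering to contact.

Request:
{"api": "step_arm", "payload": {"dr": [[0,0,0],[0,0,0],[0,0,0],[0,0,0],[0,0,0],[0,0,0],[0,0,0],[0,0,0]], "xyz": [[0,0,0.05],[0,0,0.1],[0,0,0.14],[0,0,0.16],[0,0,0.18],[0,0,0.2],[0,0,0.2],[0,0,0.2]], "gripper": [0,0,0,0,0,0,0,0]}}

```text
time: 14.15
ee_pos: [0.6294, -0.0342, 0.0465]
tcp_rot: [180.0, 0.0, 97.2]
wrist_force: [-1.3, -0.6, 2.0]
opening: 0.0437
```

Request:
{"api": "step_arm", "payload": {"dr": [[0,0,0],[0,0,0],[0,0,0],[0,0,0],[0,0,0],[0,0,0],[0,0,0],[0,0,0]], "xyz": [[0.1,0.1,0],[0.2,0.2,0],[0.3,0.3,0],[0.4,0.4,0],[0.47,0.47,0],[0.5,0.5,0],[0.5,0.5,0],[0.5,0.5,0]], "gripper": [0,0,0,0,0,0,0,0]}}

```text
time: 14.95
ee_pos: [0.6474, -0.0111, 0.0465]
tcp_rot: [179.9, -0.0, 97.2]
wrist_force: [0.4, 0.3, 4.8]
opening: 0.0435
```

```bash
python3 look.py a2; python3 -c "
from mv import *
mv(.6505,-.0059,.0465,97.2)"
```

```text
t 15.05 p [ 0.6474 -0.0111  0.0465] rot [179.9  -0.   97.3] q [-1. 19.  5. 77.  0. 82.] F [0.4 1.3 5. ] open 0.0434
xyz [0.119 0.094 0.001] dr [ 0.001 -0.     0.001]
```

View pics/a2s.png

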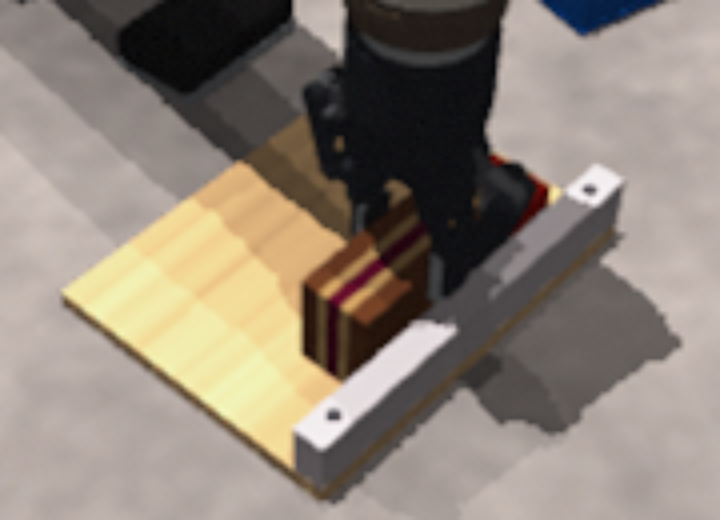

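Request:
{"api": "step_arm", "payload": {"dr": [[0,0,0],[0,0,0],[0,0,0],[0,0,0],[0,0,0],[0,0,0],[0,0,0],[0,0,0]], "xyz": [[0,0.02,0],[0,0.04,0],[0,0.06,0],[0,0.08,0],[0,0.1,0],[0,0.1,0],[0,0.1,0],[0,0.1,0]], "gripper": [0,0,0,0,0,0,0,0]}}

```text
time: 15.85
ee_pos: [0.6506, -0.0109, 0.0465]
tcp_rot: [-180.0, -0.0, 97.2]
wrist_force: [-2.2, 0.5, 7.1]
opening: 0.0431
```

```bash
cat > st.py <<'E'
from mv import *
o=bot.get_obs();a=np.radians(7.2);u=np.array([np.cos(a),np.sin(a)]);v=np.array([-u[1],u[0]])
p=o["ee_pos"];F=o["wrist_force"];d=p[:2]-np.array([.6505,-.0059])
print("t",round(o["time"],2),"uv mm",np.round([d@u*1e3,d@v*1e3],2),"z",round(p[2],4),"rot",np.round(o["tcp_rot"],2),"Fuvz",np.round([F[:2]@u,F[:2]@v,F[2]],1),"M",np.round(o["torque"],2),round(o["opening"],4))
E
python3 st.py
```

```text
t 15.85 uv mm [-0.5  -4.99] z 0.0465 rot [-1.800e+02 -1.000e-02  9.722e+01] Fuvz [-2.1  0.8  7.1] M [-0.02  0.79 -0.09] 0.0431
```

Request:
{"api": "step_arm", "payload": {"dr": [[0,0,0],[0,0,0],[0,0,0],[0,0,0],[0,0,0],[0,0,0],[0,0,0],[0,0,0]], "xyz": [[0,0.01,0],[0,0.02,0],[0,0.03,0],[0,0.04,0],[0,0.04,0],[0,0.04,0],[0,0.04,0],[0,0.04,0]], "gripper": [0,0,0,0,0,0,0,0]}}

```text
time: 16.65
ee_pos: [0.6508, -0.0109, 0.0465]
tcp_rot: [-179.8, -0.0, 97.2]
wrist_force: [-10.8, -0.5, 11.9]
opening: 0.0434
```

```bash
python3 st.py
```

```text
t 16.65 uv mm [-0.31 -4.99] z 0.0465 rot [-1.7984e+02 -2.0000e-02  9.7190e+01] Fuvz [-10.8   0.8  11.9] M [-0.18  2.16 -0.42] 0.0434
```

Fence contact shows at u = -0.3 mm (10.8 N), where vision predicted. The yaw moment puts the contact towards the -y end, so I add a small yaw correction and go for the stop.

Request:
{"api": "step_arm", "payload": {"dr": [[0,0,0.002],[0,0,0.004],[0,0,0.004],[0,0,0.004],[0,0,0.004],[0,0,0.004],[0,0,0.004],[0,0,0.004]], "xyz": [[0.02,0,0],[0.04,0,0],[0.06,0,0],[0.08,0,0],[0.09,0,0],[0.1,0,0],[0.1,0,0],[0.1,0,0]], "gripper": [0,0,0,0,0,0,0,0]}}

```text
time: 17.45
ee_pos: [0.6505, -0.0082, 0.0465]
tcp_rot: [-179.9, 0.1, 96.9]
wrist_force: [-9.3, -7.3, 10.2]
opening: 0.0432
```

```bash
python3 st.py
```

```text
t 17.45 uv mm [-0.25 -2.31] z 0.0465 rot [-1.7985e+02  1.1000e-01  9.6950e+01] Fuvz [-10.1  -6.1  10.2] M [-1.3   1.89  0.14] 0.0432
```

Request:
{"api": "step_arm", "payload": {"dr": [[0,0,0],[0,0,0],[0,0,0],[0,0,0],[0,0,0],[0,0,0],[0,0,0],[0,0,0]], "xyz": [[0.01,0,0],[0.02,0,0],[0.03,0,0],[0.04,0,0],[0.05,0,0],[0.05,0,0],[0.05,0,0],[0.05,0,0]], "gripper": [0,0,0,0,0,0,0,0]}}

```text
time: 18.25
ee_pos: [0.6503, -0.0063, 0.0465]
tcp_rot: [-179.9, 0.1, 96.9]
wrist_force: [-9.7, -7.1, 10.2]
opening: 0.0436
```

```bash
python3 st.py; python3 look.py a3
```

```text
t 18.25 uv mm [-0.22 -0.33] z 0.0465 rot [-1.7986e+02  1.1000e-01  9.6940e+01] Fuvz [-10.5  -5.9  10.2] M [-1.31  1.88  0.15] 0.0436
```

View pics/a3s.png

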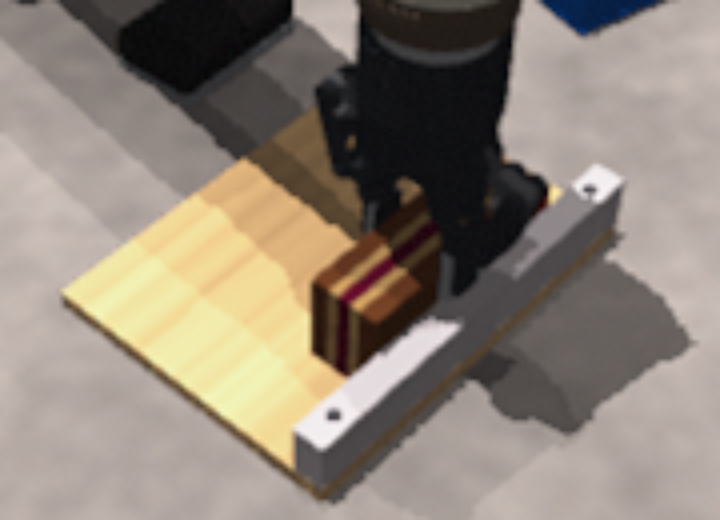

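View pics/a3t.png

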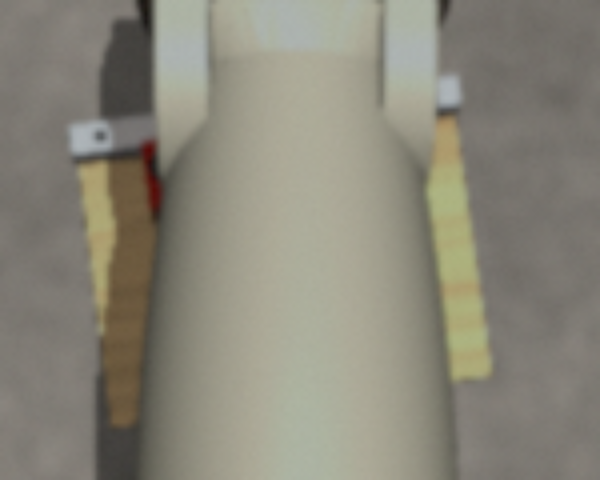

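Request:
{"api": "step_arm", "payload": {"dr": [[0,0,0],[0,0,0],[0,0,0],[0,0,0],[0,0,0],[0,0,0],[0,0,0],[0,0,0]], "xyz": [[0.01,0,0],[0.02,0,0],[0.03,0,0],[0.04,0,0],[0.05,0,0],[0.05,0,0],[0.05,0,0],[0.05,0,0]], "gripper": [0,0,0,0,0,0,0,0]}}

```text
time: 19.15
ee_pos: [0.6503, -0.0061, 0.0465]
tcp_rot: [-179.9, 0.3, 96.9]
wrist_force: [-9.0, -16.4, 10.4]
opening: 0.0434
```

```bash
python3 st.py
python3 - <<'E'
from fit import *
s,t=pickle.load(open("a3.pkl","rb"));B=pickle.load(open("B.pkl","rb"));cs=pickle.load(open("cs0.pkl","rb"))
a=np.radians(7.2)
# shift of scene cam: use scene-only fence fit
bx=[(box((.6799,.0044,a),(.02,.26,.034),.012),(255,0,255))]
u=np.array([np.cos(a),np.sin(a)]);
c=np.array([.6799,.0044])-u*(.01+.0225)
v=np.array([-u[1],u[0]])
tc=np.array([.6503,-.0063]); c=c+v*((tc-c)@v)
print(c)
bx.append((box((*c,a),(.045,.12,.06),.012),(0,255,0)))
overlay(s,bx,"pics/a3o.png",(250,190,350,290),k=6)
E
```

```text
t 19.15 uv mm [-0.23 -0.21] z 0.0465 rot [-179.86    0.29   96.88] Fuvz [-10.9 -15.1  10.4] M [-2.99  1.62  0.45] 0.0434
[ 0.64852179 -0.00652464]
```

View pics/a3o.png

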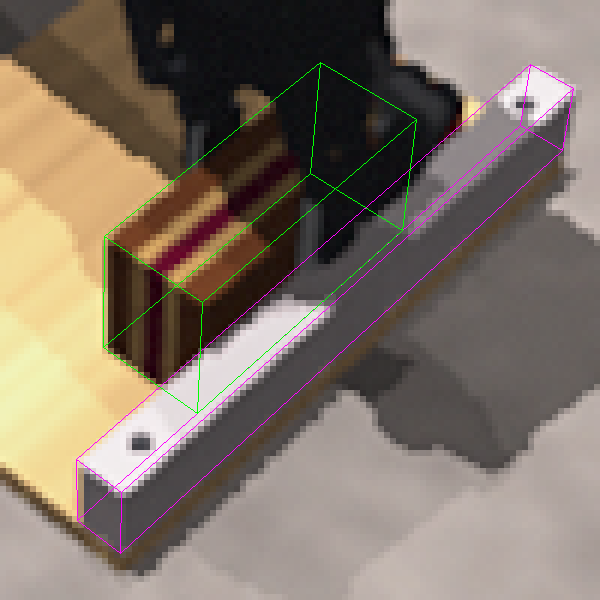

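Both contacts are made: 11 N on the fence and 15 N on the stop. The overlay shows the blank flush with the fence. I firm up the push and level the small tool tilt (0.3°).

Request:
{"api": "step_arm", "payload": {"dr": [[0,0.002,0],[-0.001,0.004,-0.001],[-0.003,0.006,-0.001],[-0.003,0.006,-0.001],[-0.003,0.006,-0.001],[-0.003,0.006,-0.001],[-0.003,0.006,-0.001],[-0.003,0.006,-0.001]], "xyz": [[0,0.01,0],[0.01,0.02,0.01],[0.02,0.03,0.01],[0.02,0.04,0.02],[0.02,0.04,0.02],[0.02,0.04,0.02],[0.02,0.04,0.02],[0.02,0.04,0.02]], "gripper": [0,0,0,0,0,0,0,0]}}

```text
time: 19.95
ee_pos: [0.6503, -0.006, 0.0465]
tcp_rot: [-179.9, 0.0, 96.9]
wrist_force: [-17.6, -20.5, 20.3]
opening: 0.0433
```

```bash
python3 st.py
```

```text
t 19.95 uv mm [-0.18 -0.11] z 0.0465 rot [-1.7988e+02  3.0000e-02  9.6890e+01] Fuvz [-20.1 -18.1  20.3] M [-4.02  3.76  0.36] 0.0433
```

```bash
python3 - <<'E'
from fit import *
s=bot.camera("scene")
a=np.radians(7.2);u=np.array([np.cos(a),np.sin(a)]);v=np.array([-u[1],u[0]])
f=np.array([.6799,.0044]);c=f-u*.0325+v*((np.array([.6503,-.006])-f)@v)
for h in(0,):
  overlay(s,[(box((*c,a),(.045,.12,.06),.012),(0,255,0)),(box((*(f-u*.0325+v*.0685),a),(.045,.03,.05),.012),(255,255,0))],"pics/a4o.png",(255,185,335,265),k=7)
cv2.imwrite("pics/a4.png",cv2.resize(s["image"][:,:,::-1],(768,576)))
r=bot.regions_of(s,"offcut");print([(round(k["p"],2),np.round(k["box"])) for k in r])
E
python3 st.py
```

```text
[(0.82, array([339., 144.,  16.,  20.]))]
t 20.05 uv mm [-0.18 -0.12] z 0.0465 rot [-1.7988e+02  3.0000e-02  9.6890e+01] Fuvz [-20.8 -17.9  18.9] M [-3.99  3.76  0.39] 0.0434
```

View pics/a4o.png

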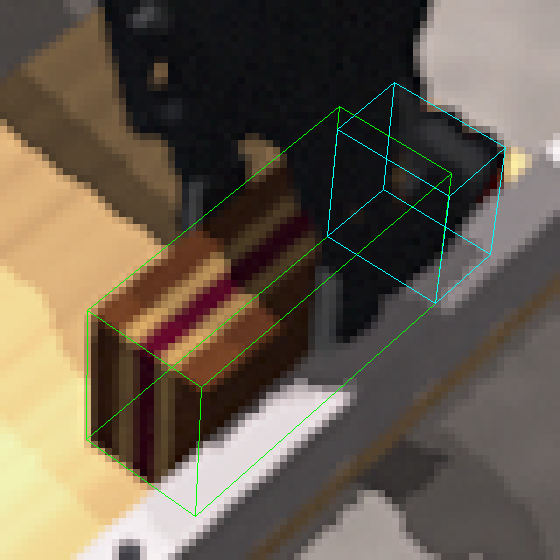

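View pics/a4.png

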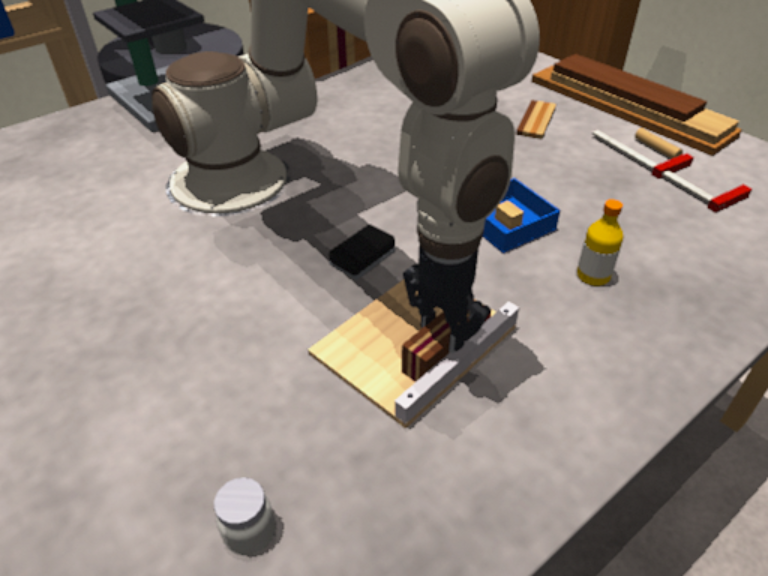

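The blank matches the seated model, with its end at the stop face and its long side on the fence. The offcut lies in the tray at (508,214), and sander, glue and jar look unmoved. The forces are steady, so I hand in.

```bash
python3 -c "
from workcell import bot
print(bot.job_done())"; python3 st.py
```

```text
the job is handed in; nothing more can be done
None
the job is handed in; nothing more can be done
```

The offcut is in the blue tray, and the striped blank is held in the corner, pushed against the fence and the stop. I handed the job in at about 20 s without letting go. `job_done` gives no verdict, and the state could not be read afterwards.

**Last checks before hand-in**
- **Push:** about 21 N against the fence, 18 N against the stop and 19 N down onto the plywood. It held steady, with the blank gripped at 90 N.
- **Position:** the gripper was within 0.2 mm of the corner position I worked out from the pictures. Its height had not changed since the blank touched the plywood, and the tool was tilted by only about 0.1°.
- **Picture:** in the scene view the blank's outline matched the seated model. The offcut was in the tray, and the sanding block, glue bottle and jar looked unmoved.

**What I could not confirm**
- **Camera offset:** the two cameras disagreed by about 5 mm along x. I used values in between and relied on contact forces for the final seating.
- **Hidden from view:** the arm hid the blank in the top view, and the gripper hid its stop end in the scene view. The stop contact therefore rests on force and position alone.
- **Finger clearance:** I estimated that the finger on the fence side clears the fence top by 2 to 3 mm, but the pictures are too coarse to confirm it.

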